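# Zero and level the bench scale, and keep it loaded for locking

## Robot

A 6-joint arm with a two-finger parallel gripper is mounted at the origin on a cart in front of the work surface, level with it; the furniture and walls round the work are solid. World frame = base frame: x ahead of the robot, y to its left, z up, the work surface at z = 0. Lengths are in m, angles in rad, forces in N, time in s.
With the tool pointing down it reaches from about 0.425 to 0.95 m from the base axis. Payload 3.5 kg.
Tool frame: the origin (TCP) lies at the very end of the fingers, on their centre line; the grasp point (between the pads) lies 19 mm behind it (ctrl.grip_point_offset is the distance from the TCP to the grasp point, in m); z points along the fingers, y is the line along which they close (so a half turn about z gives the same grasp; the last joint's range is limited). The gripper opens to 85 mm and grips with 20 to 120 N. Pads are 22 mm wide; open, the fingers measure 114 mm over their backs; the gripper's body (76 mm by 85 mm) begins 54 mm behind the grasp point. The pads swing forward as they close: fully open they stand 13 mm farther back than shut.
Start: joints at [1.19, 0.286, 1.577, -0, 1.279, -0.15], TCP at [0.154, 0.657, 0.231] pointing down, gripper open.
Joint ranges: [-2.77, 2.77], [-0.9, 2.22], [0.21, 2.48], [-1.53, 4.67], [0.24, 2.81], [-2.84, 2.84]. Speed limits (rad/s): [2.79, 2.79, 3.14, 3.14, 3.14, 3.14].

## Interface

Orientations are given as a unit quaternion [x, y, z, w].
In Python, from plant import ctrl gives the robot as it stands. The module is installed in compiled form; this text tells all that it offers.
- The arm moves only by the shell command python3 -m pendant 'ROWS' [OPENING] [FORCE]. ROWS is JSON, a list of rows, each an object of numbers: "dx", "dy", "dz": the shift along the tool's x, y, z in cm; "twist": the turn about the tool's z in degrees. A call has 1 to 10 rows; each row is the pose to reach, as a shift and turn from the pose commanded when the call began, along the tool's axes at that moment; what a row does not reach only later rows make up. A row lasts 1/8 s, in which the tool goes at most 62.5 mm and 10.7 degrees, less where a joint would pass 70% of its speed; a pose out of reach is approached as far as the arm can. A call with a gripper value outside its range is refused whole. OPENING is the opening in per cent of the stroke, from 0 (shut) to 100 (fully open), set as the call begins (- or left out, the last holds). The fingers move at their own pace and stop on an object; FORCE is the grip in N (left out, the last holds). Time passes only in rows, so rows that repeat a pose let the fingers close. It gives the time, the measured TCP pose, the force, the opening and the grip force at its end, in the units of the state.
- ctrl.get_state(): the state, without advancing time (a new reading comes with each control period).
- ctrl.read_camera(name): name is "side" or "top"; returns a dict with "img" (384x512x3 uint8, red, green, blue), "depth" (384x512 float32, m along the optical axis (not along the pixel's ray), 0 where there is no reading), "camera_matrix" (3x3 intrinsics, pixels), "xyz" and "rotation" of the camera in the world. Camera axes: x right, y up, looking along -z (the intrinsics and any distortion apply to the point x, -y, -z); pixel columns grow to the right and rows downward; lengths in m; the calibration is good to about 2 mm. A picture is of the moment at which its call begins.
- ctrl.sign_off(): hands the job in; it is judged then, once.
The state is a dict: "time": time; "qpos": joint angles; "dq": joint speeds; "joint_efforts": joint torques, N m; "eef_pos": TCP position; "tcp_rot": TCP orientation; "contact_force": force on the tool from outside, world axes, zero at the start; "wrist_torque": the same for the moment, N m; "opening": opening from 0.0 (shut) to 1.0 (fully open); "finger_force": force on a finger pad.
Only numpy, scipy, OpenCV 4.12 (cv2) and the standard library are available. Lean on these libraries where they do the work, as an engineer would, in place of code of your own. Each camera call takes 0.05 s, during which the arm holds its last target. There are 200 camera calls.

## Task

The lot scale has been moved, so set it up again. With its plate still empty, turn the tare knob back to its zero stop, then lay the yellow spirit level on the middle of the plate, pointing at the levelling foot, and turn the foot's hand knob until the bubble stands between the two black lines. Last, press down on the level until the scale's black hand reads between 1 and 2 kg and finish while still pressing like that, tare at zero and bubble between the lines, so that the lock nut can be run up; do not disturb the other things on the bench, tip the level over or overload the scale (3 kg).

Things in the scene. Friction and masses are not known exactly. Their poses are not given: they have to be found in the camera images.
- scale: grey bench scale, fixed on the bench. Origin on the worktop under the middle of its 180 (x) x 226 (y) mm steel plate; x points to its back, y to its left, z up. Console with dial in front: x -205 to -81, 150 mm wide, top 54 mm high. It tilts sideways about two fixed feet at y = +45 mm; the levelling foot is at y = -155 mm. At the start its right (-y) side is 7 to 19 mrad too low
- plate_mid (a point): middle of the top of the scale's steel plate, about 68 mm above the worktop when unloaded; axes as the scale's, tilting with it. The plate rests on a spring and sinks straight down under load without tilting, 3.9 mm per kg (2.5 N per mm), to an overload stop at 12 mm
- tare_grip (a point): on the vertical axis of the tare knob in the middle of the dial, at grip height, 89 mm above the worktop, 148 mm in front of the plate's middle. Round black knob, 32 mm across (35 over its flutes), top 10 mm above this point, underside 20 mm below; the flat dial lies 33 mm below, its rim 30 mm. It turns the paper dial card
- tare (a joint): angle of tare knob and dial card, rad: 0 = zero stop (red line of the card at the red index on the rim, away from the robot), growing clockwise seen from above; 0.6 to 1.4 at the start. Turn it counter-clockwise on to the stop; it stays where it is left (0.03 N m of friction)
- dial (a joint): angle of the black reading hand on the dial, rad: 0 with an empty plate (hand pointing away from the robot), growing clockwise with the force on the plate, 1.745 rad (100 degrees, five lines of the card) per kg; 3 kg is full load. The spirit level alone reads about 0.3 kg, 0.52 rad
- foot_grip (a point): on the vertical axis of the levelling foot's knob, at grip height, 90 mm above the worktop. Round black knob with bright cap, 38 mm across (41 over its flutes), from 57 to 104 mm above the worktop, the scale's ear below it. It keeps its height. Clockwise from above raises the scale's right side, 8 mrad per rad, bubble 8 mm per rad; it stays where it is left (0.08 N m), turns 3.2 rad either way from level
- level: yellow spirit level, 180 x 24 x 42 mm, 0.3 kg, loose on the bench, upright. Origin mid underside, x along it, z up. Its middle 62 mm is a window with the vial (top at 40 mm) over a beam 24 mm wide, 22 mm high, that can be gripped across; from 36 to 86 mm either side of the middle the top is flat at 42 mm, where it can be pressed. Either end may point at the foot
- bubble (a joint): place of the pale bubble along the vial, m, 0 = centred, positive toward the level's own +x end. It goes to the higher end, 1 mm per milliradian of tilt, comes to rest in about a second and stops at 22.5 mm. Bubble 17 mm long; the black lines stand 11 mm either side of the middle
- stapler: red and black desk stapler, 120 x 32 x 44 mm, left of the scale; a bystander to leave alone; origin mid underside
- box_cutter: yellow box cutter, 131 x 18 x 14 mm, left of the scale; a bystander to leave alone; origin mid underside
- mint_cup: mint-green cup, 70 x 92 x 50 mm, left of the scale at the back; a bystander to leave alone; origin mid underside
- tape_roll: roll of brown packing tape on its flat side, 79 mm across, 37 mm high, right of the scale at the back; a bystander to leave alone; origin mid underside
- red_cup: red cup, 72 x 94 x 56 mm, behind the spirit level on the right; a bystander to leave alone; origin mid underside
- ticket_pad: white pad of lot tickets, 60 x 85 x 19 mm, on the far left; a bystander to leave alone; origin mid underside

How it is judged:
On the way, in this order (a step that is already met when the one before it is completed fails the run):
1. the tare knob is back at its zero stop while the plate is empty (value of joint tare below 0.07 rad and contact force between level and scale below 0.2 N), for 0.2 s.
2. the spirit level lies on the middle of the plate, pointing at the foot (horizontal distance between level and plate_mid below 0.035 m and angle between the x axis of level and the y axis of plate_mid, either way round below 0.2 rad and z of level in the frame of plate_mid between -0.006 and 0.006 m and angle between level's own z axis and vertical below 0.15 rad and contact force between level and scale above 1 N), for 0.3 s.
3. the foot has been turned until the bubble stands between the lines (horizontal distance between level and plate_mid below 0.035 m and angle between the x axis of level and the y axis of plate_mid, either way round below 0.2 rad and z of level in the frame of plate_mid between -0.006 and 0.006 m and angle between level's own z axis and vertical below 0.15 rad and value of joint bubble between -0.003 and 0.003 m and angle between plate_mid's own z axis and vertical below 0.0045 rad), for 0.4 s.
At the end, for the whole second after the job is handed in: Still pressing the level (over 3.5 N; over 7 N on the plate), the hand at 1 to 2 kg (0.86 to 2.15 allowed); level flat on the plate, within 35 mm of its middle and 0.2 rad of the line to the foot; bubble within 3 mm of the middle, plate within 4.5 mrad of level, tare within 0.07 rad of zero (all of step 3 and value of joint tare below 0.07 rad and value of joint dial between 1.5 and 3.75 rad and contact force between level and scale above 7 N and contact force between any of the fingers, the arm and level above 3.5 N); the arm keeps its last pose, push and grip.
It fails at once if the scale is overloaded: the plate driven on to its stop beyond 3 kg (value of joint dial above 5.3 rad).
It fails at once if the spirit level is tipped over (angle between level's own z axis and vertical above 0.7 rad).
It fails at once if a bystander is disturbed (moved by 3 cm) (distance of any of stapler, box_cutter, mint_cup, tape_roll, red_cup, ticket_pad from where it was at the start of the episode above 0.03 m).
It also fails if it takes over 72 s, if anything falls off the work surface, if the arm or the gripper's body presses on something with over 40 N, if the wrist force passes 120 N, or if a joint passes its speed limit or range.

## Working session

There is one attempt and no reset: what is moved stays moved. The work goes in short steps, Python scripts to look and compute and a shell command to move; the robot and the scene stay as the last step left them, time stands still between calls to the robot, and variables do not carry over. Pictures are saved under pics/ and viewed, at most 10 in all, crops included, and the job is handed in when it is done.

```bash
mkdir -p pics; cat > h.py <<'E'
import numpy as np,cv2
from plant import ctrl
def cam(n):
    c=ctrl.read_camera(n); return c
def save(c,f,crop=None,s=1):
    im=c["img"][:,:,::-1]
    if crop: x0,y0,x1,y1=crop; im=im[y0:y1,x0:x1]
    im=cv2.resize(im,None,fx=s,fy=s,interpolation=cv2.INTER_CUBIC); cv2.imwrite("pics/"+f,im)
def world(c,u,v,z=None):
    K=np.array(c["camera_matrix"]);R=np.array(c["rotation"]).reshape(3,3);t=np.array(c["xyz"])
    d=R@np.array([(u-K[0,2])/K[0,0],-(v-K[1,2])/K[1,1],-1.])
    if z is None: s=float(c["depth"][int(round(v)),int(round(u))])
    else: s=(z-t[2])/d[2]
    return t+s*d
E
python3 - <<'E'
from h import *
c=cam("top");save(c,"t0.png",s=1.5);d=cam("side");save(d,"s0.png",s=1.5)
for k in (c,d): print(k["camera_matrix"],k["xyz"],k["rotation"],[x for x in k if x not in("img","depth")])
print(ctrl.get_state(),ctrl.grip_point_offset)
E
```

```text
[[483.33601278   0.         255.67874415]
 [  0.         483.33601278 189.85678008]
 [  0.           0.           1.        ]] [0.172425   0.0203273  1.62111688] [ 0.07837908 -0.07644542 -0.68819979  0.71721257] ['camera_matrix', 'xyz', 'rotation']
[[435.0163469    0.         253.0377148 ]
 [  0.         435.0163469  189.18942645]
 [  0.           0.           1.        ]] [ 0.46171008 -1.62393234  0.86132265] [ 0.5362639  -0.00903499  0.00184093  0.84400001] ['camera_matrix', 'xyz', 'rotation']
{'time': 0.1, 'qpos': array([ 1.18996947e+00,  2.87133265e-01,  1.57803505e+00, -3.92523169e-06,
        1.27861071e+00, -1.50020398e-01]), 'dq': array([ 2.84973524e-03, -1.01090419e-04, -3.42287722e-03,  1.09571549e-03,
       -9.14055022e-04,  4.08479259e-06]), 'joint_efforts': array([ 6.30588038e-04, -4.07301199e+01, -2.93698597e+01, -8.34039474e-05,
        3.47433161e-03,  7.01611270e-06]), 'eef_pos': array([0.15417542, 0.65654216, 0.23004563]), 'tcp_rot': array([ 1.15146613e-01,  9.93347906e-01, -1.05539899e-03, -2.84949957e-04]), 'contact_force': array([-0.38896312, -0.26419984, -0.24748157]), 'wrist_torque': array([ 0.02703041,  0.05245139, -0.04487098]), 'finger_force': 0.0, 'opening': 1.0037579667058003} 0.0187
```

View pics/t0.png

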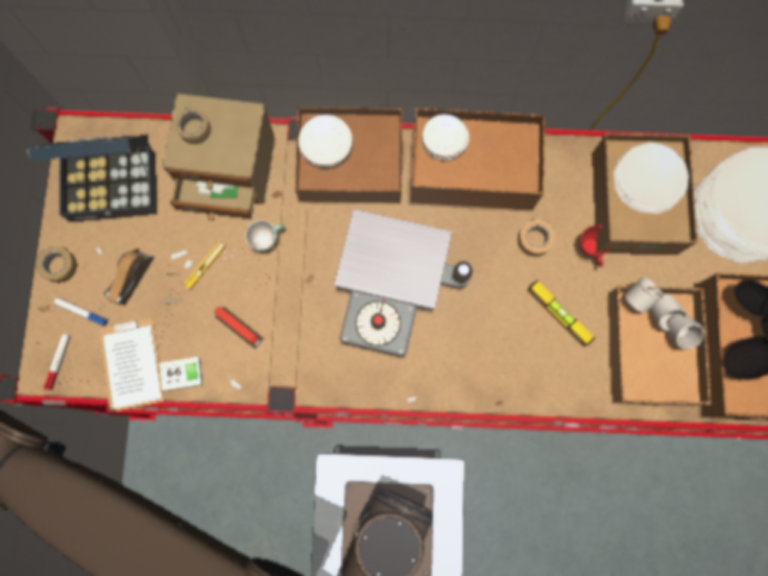

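View pics/s0.png

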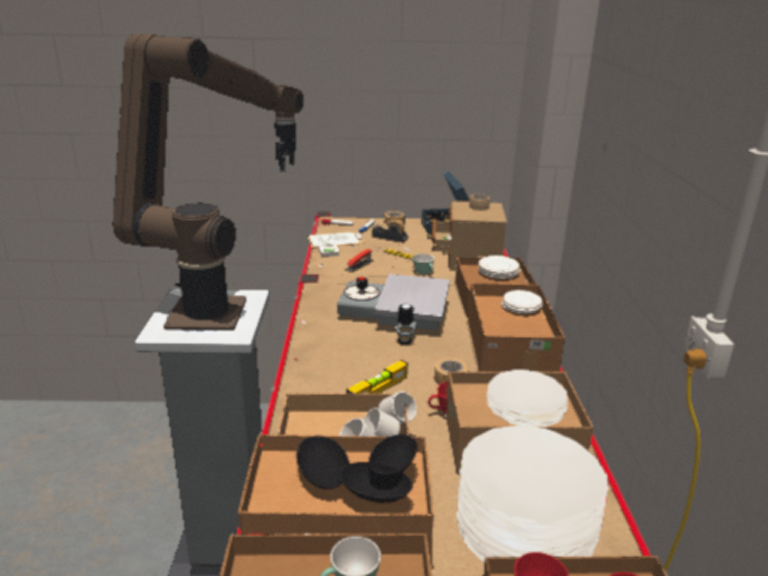

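The top view shows the scale with plate corners at about (352,211), (451,231), (436,308), (335,287) in the 1.5x picture. The tare knob is at (378,321), the foot knob at (462,271), and the level runs from (540,287) to (586,338). Next I'll turn these into world positions.

```bash
sed -i 's/R=np.array(c\["rotation"\]).reshape(3,3)/R=Rot.from_quat(c["rotation"]).as_matrix()/; s/^import numpy as np,cv2/import numpy as np,cv2\nfrom scipy.spatial.transform import Rotation as Rot/' h.py
cat >> h.py <<'E'
def cloud(c):
    v,u=np.mgrid[0:384,0:512]; K=c["camera_matrix"];R=Rot.from_quat(c["rotation"]).as_matrix()
    d=np.stack([(u-K[0,2])/K[0,0],-(v-K[1,2])/K[1,1],-np.ones(u.shape)],-1)*c["depth"][...,None]
    return d@R.T+np.array(c["xyz"])
def rect(P):
    r=cv2.minAreaRect((P[:,:2]*1000).astype(np.float32)); return r
E
python3 - <<'E'
from h import *
c=cam("top");P=cloud(c);hsv=cv2.cvtColor(c["img"],cv2.COLOR_RGB2HSV)
W=lambda x0,y0,x1,y1:np.array([[ (x0<=u*1.5<x1) and (y0<=v*1.5<y1) for u in range(512)] for v in range(384)])
m=W(325,200,460,315)&(P[...,2]>.055)&(P[...,2]<.082)&(hsv[...,1]<60)
print("plate",rect(P[m]),P[m].mean(0),m.sum())
A=np.c_[P[m][:,:2],np.ones(m.sum())];print("planefit",np.linalg.lstsq(A,P[m][:,2],rcond=None)[0])
m=W(520,275,600,350)&(P[...,2]>.012);print("level",rect(P[m]),P[m].mean(0),np.percentile(P[m][:,2],[50,95]))
m=W(445,255,480,292)&(P[...,2]>.088);print("foot",rect(P[m]),P[m].mean(0),m.sum())
m=W(360,300,400,342)&(P[...,2]>.085);print("tare",rect(P[m]),P[m].mean(0),m.sum())
m=W(330,285,415,360)&(P[...,2]>.045)&(P[...,2]<.06);print("console",rect(P[m]),m.sum())
print("bench",P[230:250,290:310,2].mean())
for n,(u,v) in dict(plate=(393,259),knob=(378,321),foot=(462,271)).items(): print(n,world(c,u/1.5,v/1.5))
d=cam("side");Q=cloud(d)
hs=cv2.cvtColor(d["img"],cv2.COLOR_RGB2HSV);m=np.zeros((384,512),bool);m[235:268,225:278]=1;m&=(Q[...,2]>.012)&(Q[...,2]<.06);print("level side",rect(Q[m]))
m=np.zeros((384,512),bool);m[198:232,260:280]=1;m&=(Q[...,2]>.08)&(Q[...,2]<.12);print("foot side",rect(Q[m]),Q[m].max(0))
save(c,"d0.png",(210,180,340,250),6)
E
```

```text
plate ((553.869140625, -0.552703857421875), (267.6346130371094, 233.29598999023438), 80.03857421875) [0.5719989  0.01629763 0.06779075] 3891
planefit [0.02558719 0.00616676 0.0530544 ]
level ((313.1814880371094, -196.82928466796875), (180.3580322265625, 505.94598388671875), 45.11589813232422) [ 0.4712268  -0.35291947  0.07730232] [0.03976769 0.04841318]
foot ((375.53460693359375, -54.14234924316406), (38.991455078125, 430.9020690917969), 64.69416809082031) [ 0.54255891 -0.13266591  0.13950545] 127
tare ((312.587646484375, 36.870887756347656), (281.4353332519531, 28.923248291015625), 2.3212392330169678) [0.42700307 0.04117106 0.14768166] 91
console ((440.4427490234375, 44.130435943603516), (159.24212646484375, 129.62594604492188), 84.46709442138672) 1335
bench 0.004651657235355721
plate [0.57789346 0.01323949 0.06784458]
knob [0.43284964 0.04009716 0.09590598]
foot [ 0.54731529 -0.13581635  0.10659778]
level side ((470.8893737792969, -395.44598388671875), (230.86984252929688, 90.95223999023438), 69.58258819580078)
foot side ((551.6924438476562, -145.29701232910156), (38.84629440307617, 35.09504699707031), 88.71306610107422) [ 0.56967178 -0.12627288  0.10820203]
```

View pics/d0.png

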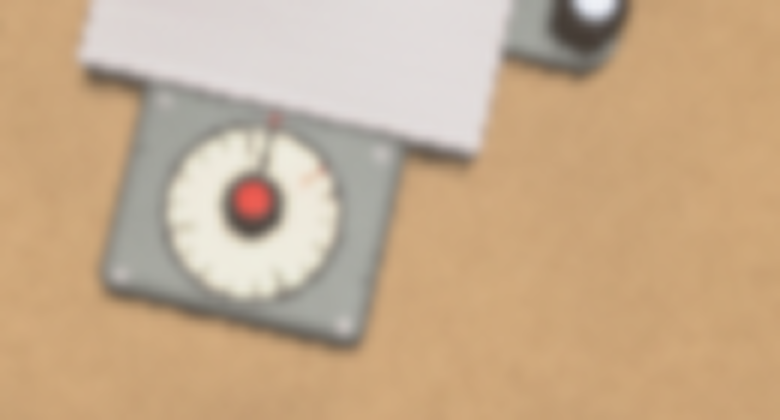

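The red card line sits about 50 to 56° clockwise of the red index, and the hand is at 0. I'll refine the key points next using colour blobs at known heights in both views.

```bash
python3 - <<'E'
from h import *
c=cam("top");d=cam("side")
def blob(c,box,f,z):
    hs=cv2.cvtColor(c["img"],cv2.COLOR_RGB2HSV).astype(int);x0,y0,x1,y1=[int(b/1.5) for b in box]
    v,u=np.nonzero(f(hs[y0:y1,x0:x1]));p=np.array([world(c,a+x0,b+y0,z) for a,b in zip(u,v)]);return p
red=lambda h:((h[...,0]<8)|(h[...,0]>172))&(h[...,1]>130)&(h[...,2]>110)
wh=lambda h:(h[...,1]<60)&(h[...,2]>150)
dk=lambda h:(h[...,2]<60)
yl=lambda h:(h[...,0]>20)&(h[...,0]<55)&(h[...,1]>150)&(h[...,2]>110)
pl=lambda h:(h[...,1]<45)&(h[...,2]>140)
for n,a in dict(tare_top=(c,(365,308,392,334),red,.099),foot_top=(c,(450,258,476,284),wh,.104),foot_dk=(c,(448,255,482,292),dk,.09),tare_side=(d,(350,270,375,292),red,.099),plate=(c,(325,205,455,315),pl,.067),level_t=(c,(522,278,600,350),yl,.042),level_s=(d,(340,355,415,400),yl,.042)).items():
    p=blob(*a); 
    if len(p)<4: print(n,len(p)); continue
    r=rect(p); b=cv2.boxPoints(r)
    print(n,len(p),"mean",p.mean(0).round(4),"rect",np.round(r[0],1),np.round(r[1],1),round(r[2],1))
for u,v in [(352,211),(451,231),(436,308),(335,287)]: print(world(c,u/1.5,v/1.5,.067))
E
```

```text
tare_top 25 mean [0.4356 0.0415 0.099 ] rect [435.5  41.8] [12.9 16. ] 2.4
foot_top 49 mean [ 0.5521 -0.1342  0.104 ] rect [ 545.7 -129.1] [32.8 42.9] 9.7
foot_dk 0
tare_side 7 mean [0.434  0.0367 0.099 ] rect [433.2  35.9] [12.6 10.1] 1.8
plate 4170 mean [0.5659 0.0152 0.067 ] rect [551.5   6.5] [250.7 235.7] 79.0
level_t 369 mean [ 0.4774 -0.3622  0.042 ] rect [ 477.  -361.7] [173.1  29.2] 45.3
level_s 271 mean [ 0.4813 -0.3815  0.042 ] rect [ 492.3 -380.5] [171.9  60.3] 45.2
[0.68559827 0.10954691 0.067     ]
[ 0.64803671 -0.11373426  0.067     ]
[ 0.47172201 -0.08468673  0.067     ]
[0.50941489 0.13798342 0.067     ]
```

```bash
python3 -m pendant '[{"dx":-6,"dy":-3.3},{"dx":-12,"dy":-6.6},{"dx":-18,"dy":-9.9},{"dx":-24,"dy":-13.2},{"dx":-30,"dy":-16.5},{"dx":-34.9,"dy":-19.2},{"dx":-36,"dy":-25},{"dx":-37.3,"dy":-31},{"dx":-38.6,"dy":-37},{"dx":-39.9,"dy":-43}]' 65 && python3 -m pendant '[{"dx":-0.7,"dy":-5,"dz":3},{"dx":-1.48,"dy":-10.7,"dz":6},{"dx":-1.48,"dy":-10.7,"dz":8},{"dx":-1.48,"dy":-10.7,"dz":8}]'
```

```text
$[0]: bad value
```

```bash
python3 -m pendant '[{"dx":-5.0,"dy":-2.8,"dz":0,"twist":0},{"dx":-10,"dy":-5.5,"dz":0,"twist":0}]' 65; python3 -c "
from h import *; print(ctrl.get_state()['time'])"
```

```text
time: 0.55
eef_pos: [0.2395, 0.58, 0.2311]
tcp_rot: [0.114, 0.993, -0.0, 0.0]
contact_force: [0.5, -0.6, -0.0]
opening: 0.649
finger_force: 0.0
0.55
```

```bash
python3 -m pendant '[{"dx":-5.2,"dy":-2.9,"dz":0,"twist":0},{"dx":-10.4,"dy":-5.8,"dz":0,"twist":0},{"dx":-15.6,"dy":-8.7,"dz":0,"twist":0},{"dx":-20.8,"dy":-11.6,"dz":0,"twist":0},{"dx":-24.9,"dy":-14,"dz":0,"twist":0},{"dx":-26,"dy":-20,"dz":0,"twist":0},{"dx":-27,"dy":-26,"dz":0,"twist":0},{"dx":-28,"dy":-32,"dz":0,"twist":0},{"dx":-29,"dy":-38,"dz":0,"twist":0},{"dx":-30,"dy":-43,"dz":2,"twist":0}]' && python3 -m pendant '[{"dx":-1.4,"dy":-5.2,"dz":3,"twist":0},{"dx":-1.4,"dy":-5.2,"dz":6,"twist":0},{"dx":-1.4,"dy":-5.2,"dz":6,"twist":0}]'
```

```text
time: 1.8
eef_pos: [0.4337, 0.0916, 0.2131]
tcp_rot: [0.115, 0.993, 0.0, 0.003]
contact_force: [0.9, 0.8, -0.5]
opening: 0.647
finger_force: 0.0
time: 2.17
eef_pos: [0.4326, 0.0392, 0.1491]
tcp_rot: [0.116, 0.993, 0.0, -0.003]
contact_force: [-0.4, 0.2, -0.0]
opening: 0.65
finger_force: 0.0
```

```bash
python3 -m pendant '[{"dx":-0.1,"dy":0,"dz":4,"twist":0},{"dx":-0.1,"dy":0,"dz":7,"twist":0},{"dx":-0.1,"dy":0,"dz":7.6,"twist":0},{"dx":-0.1,"dy":0,"dz":7.6,"twist":0}]' && python3 -m pendant '[{"dx":0,"dy":0,"dz":0,"twist":0},{"dx":0,"dy":0,"dz":0,"twist":0},{"dx":0,"dy":0,"dz":0,"twist":0},{"dx":0,"dy":0,"dz":0,"twist":0}]' 20 20; python3 -c "
from h import *
c=cam('side');save(c,'s1.png',(190,150,320,240),5)"
```

```text
time: 2.68
eef_pos: [0.4365, 0.0398, 0.0766]
tcp_rot: [0.115, 0.993, -0.0, 0.001]
contact_force: [-0.2, 0.4, 0.7]
opening: 0.647
finger_force: 0.0
time: 3.18
eef_pos: [0.4367, 0.0378, 0.0776]
tcp_rot: [0.114, 0.993, -0.002, 0.001]
contact_force: [-2.1, -5.7, 5.5]
opening: 0.359
finger_force: 19.7
```

View pics/s1.png

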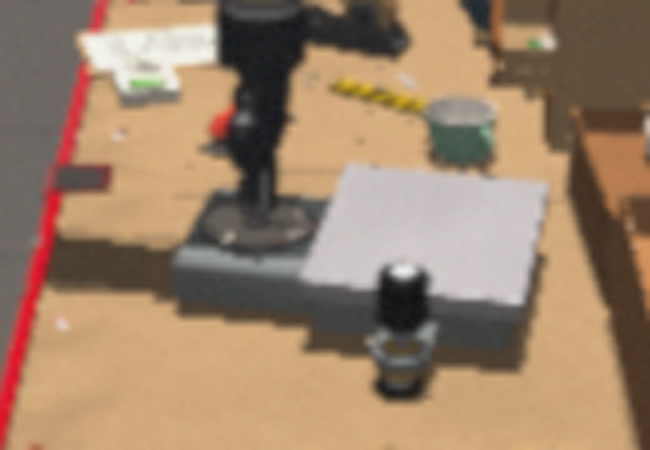

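The gripper is on the knob but about 3 mm off in x, so I'll re-centre and regrip.

```bash
python3 -m pendant '[{"dx":0,"dy":0,"dz":0,"twist":0},{"dx":0.3,"dy":-0.15,"dz":0.3,"twist":0},{"dx":0.3,"dy":-0.15,"dz":0.3,"twist":0}]' 60 && python3 -m pendant '[{"dx":0,"dy":0,"dz":0,"twist":0},{"dx":0,"dy":0,"dz":0,"twist":0},{"dx":0,"dy":0,"dz":0,"twist":0},{"dx":0,"dy":0,"dz":0,"twist":0}]' 20 20; python3 -c "
from h import *
s=ctrl.get_state();print(s['wrist_torque'],s['qpos'])"
```

```text
time: 3.6
eef_pos: [0.4317, 0.0388, 0.072]
tcp_rot: [0.115, 0.993, 0.0, -0.0]
contact_force: [-0.1, -1.0, 0.0]
opening: 0.599
finger_force: 0.0
time: 4.1
eef_pos: [0.4322, 0.0387, 0.0724]
tcp_rot: [0.115, 0.993, 0.0, -0.0]
contact_force: [-2.5, -0.5, 2.1]
opening: 0.364
finger_force: 20.2
[ 0.10166231  0.23515299 -0.04930122] [-1.45455537e-01 -5.12375384e-02  2.26786015e+00  1.59745400e-04
  9.25334048e-01 -1.48550797e+00]
```

```bash
python3 -m pendant '[{"dx":0,"dy":0,"dz":0,"twist":-9},{"dx":0,"dy":0,"dz":0,"twist":-18},{"dx":0,"dy":0,"dz":0,"twist":-27},{"dx":0,"dy":0,"dz":0,"twist":-36},{"dx":0,"dy":0,"dz":0,"twist":-44},{"dx":0,"dy":0,"dz":0,"twist":-48},{"dx":0,"dy":0,"dz":0,"twist":-48}]'; python3 -c "
from h import *
s=ctrl.get_state();print(s['wrist_torque'],s['qpos'])
save(cam('top'),'t1.png',(210,180,340,250),6)"
```

```text
time: 4.97
eef_pos: [0.4331, 0.0379, 0.0724]
tcp_rot: [-0.298, 0.955, -0.001, 0.001]
contact_force: [2.3, -3.0, -2.3]
opening: 0.366
finger_force: 20.5
[-0.54847345 -0.33643545 -0.28606061] [-1.46299243e-01 -5.08311047e-02  2.26749371e+00 -1.17515629e-03
  9.22445908e-01 -2.32180813e+00]
```

View pics/t1.png

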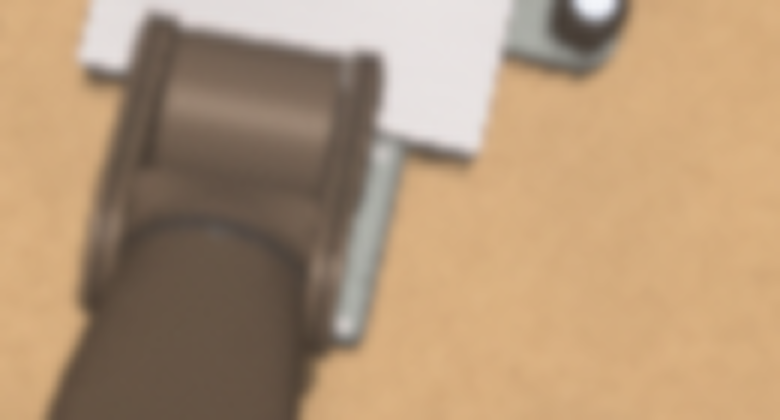

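```bash
python3 -m pendant '[{"dx":0,"dy":0,"dz":0,"twist":-5},{"dx":0,"dy":0,"dz":0,"twist":-9},{"dx":0,"dy":0,"dz":0,"twist":-9}]'; python3 -c "
from h import *
s=ctrl.get_state();print(s['wrist_torque'],s['qpos'][5])"
```

```text
time: 5.4
eef_pos: [0.4323, 0.0371, 0.0724]
tcp_rot: [-0.373, 0.928, -0.002, -0.001]
contact_force: [0.1, -8.1, -0.6]
opening: 0.364
finger_force: 19.9
[-1.15599446  0.08615563 -0.22211983] -2.4794168650110913
```

```bash
python3 -m pendant '[{"dx":0,"dy":0,"dz":0,"twist":0},{"dx":0,"dy":0,"dz":0,"twist":0},{"dx":0,"dy":0,"dz":-5,"twist":0},{"dx":0,"dy":0,"dz":-10,"twist":10},{"dx":3,"dy":-4,"dz":-12,"twist":20},{"dx":6,"dy":-8,"dz":-13,"twist":30},{"dx":9,"dy":-12,"dz":-13,"twist":40},{"dx":12,"dy":-16,"dz":-13,"twist":50},{"dx":16,"dy":-20,"dz":-13,"twist":60},{"dx":20,"dy":-24,"dz":-13,"twist":70}]' 65; python3 -c "
from h import *
c=cam('top');save(c,'t2.png',(220,170,340,260),6)"
```

```text
time: 6.65
eef_pos: [0.4539, -0.2743, 0.2022]
tcp_rot: [0.229, 0.973, 0.0, 0.0]
contact_force: [0.6, -0.1, 0.2]
opening: 0.654
finger_force: 0.0
```

View pics/t2.png

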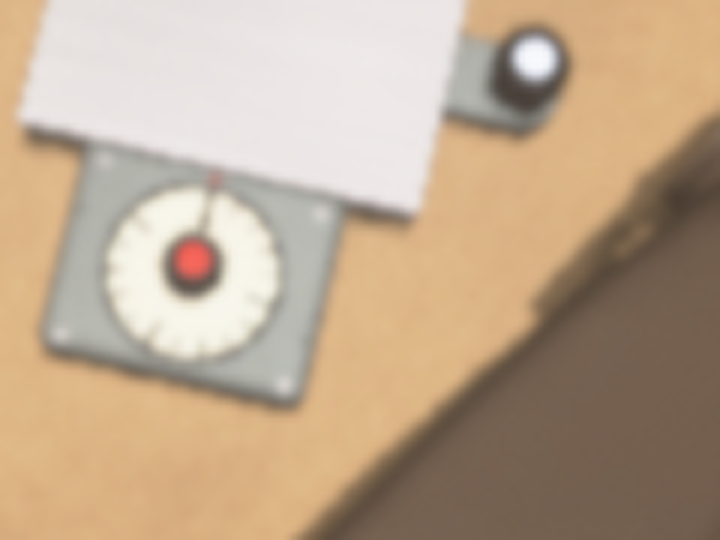

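The red line is now under the hand, at the index, so the tare is at zero. Next is the level.

```bash
python3 -m pendant '[{"dx":-1,"dy":-1,"dz":0,"twist":10.5},{"dx":-2,"dy":-2,"dz":0,"twist":21},{"dx":-3,"dy":-3,"dz":0,"twist":31.5},{"dx":-4,"dy":-4.5,"dz":0,"twist":42},{"dx":-5,"dy":-6,"dz":0,"twist":52.5},{"dx":-6,"dy":-6.8,"dz":0,"twist":63},{"dx":-6,"dy":-6.8,"dz":0,"twist":73.5},{"dx":-6,"dy":-6.8,"dz":0,"twist":84},{"dx":-6,"dy":-6.8,"dz":0,"twist":94.5},{"dx":-6,"dy":-6.8,"dz":0,"twist":105}]' >/dev/null && python3 -m pendant '[{"dx":0,"dy":0,"dz":4,"twist":3.5},{"dx":0,"dy":0,"dz":9,"twist":3.5},{"dx":0,"dy":0,"dz":13,"twist":3.5},{"dx":0,"dy":0,"dz":14,"twist":3.5},{"dx":0,"dy":0,"dz":14,"twist":3.5}]'; python3 - <<'E'
from h import *
c=cam('side');save(c,'s2.png',(200,200,320,290),6)
h=cv2.cvtColor(c["img"],cv2.COLOR_RGB2HSV).astype(int)
E
```

```text
time: 8.57
eef_pos: [0.4779, -0.3603, 0.0624]
tcp_rot: [0.923, 0.385, -0.0, -0.0]
contact_force: [0.3, -0.2, 0.1]
opening: 0.651
finger_force: 0.0
```

View pics/s2.png

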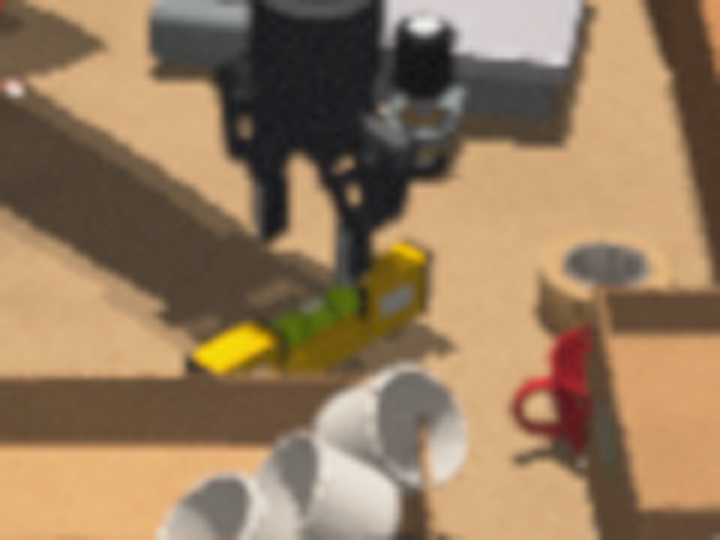

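```bash
python3 - <<'E'
from h import *
c=cam('side')
print(world(c,253.3,252,.041), world(c,200+200/6,200+368/6,.03),world(c,200+410/6,200+245/6,.042))
t=cam('top');
for u,v in [(533,57)]: print('foot',world(t,u/6+220,v/6+170,.104))
for u,v in [(425,20)]: print('foot side',world(c,u/6+200,v/6+200,.104))
E
```

```text
[ 0.48494066 -0.37741365  0.041     ] [ 0.41854043 -0.41778574  0.03      ] [ 0.53870609 -0.30665562  0.042     ]
foot [ 0.55195043 -0.13870774  0.104     ]
foot side [ 0.55289801 -0.1354187   0.104     ]
```

```bash
python3 -m pendant '[{"dx":0,"dy":0,"dz":3,"twist":0},{"dx":0,"dy":0,"dz":5.4,"twist":0},{"dx":0,"dy":0,"dz":5.7,"twist":0},{"dx":0,"dy":0,"dz":5.7,"twist":0}]' && python3 -m pendant '[{"dx":0,"dy":0,"dz":0,"twist":0},{"dx":0,"dy":0,"dz":0,"twist":0},{"dx":0,"dy":0,"dz":0,"twist":0},{"dx":0,"dy":0,"dz":0,"twist":0},{"dx":0,"dy":0,"dz":0,"twist":0}]' 5 40
```

```text
time: 9.22
eef_pos: [0.4785, -0.3614, 0.0069]
tcp_rot: [0.923, 0.385, 0.0, 0.001]
contact_force: [-0.7, -0.4, 0.1]
opening: 0.649
finger_force: 0.0
time: 9.85
eef_pos: [0.4793, -0.3622, 0.0076]
tcp_rot: [0.923, 0.385, 0.001, 0.002]
contact_force: [0.5, -2.0, 6.5]
opening: 0.271
finger_force: 41.0
```

```bash
python3 -m pendant '[{"dx":0,"dy":0,"dz":-4,"twist":0},{"dx":0,"dy":0,"dz":-9,"twist":0},{"dx":2,"dy":-1,"dz":-13,"twist":-3},{"dx":6,"dy":-3,"dz":-14,"twist":-9},{"dx":11,"dy":-6,"dz":-14,"twist":-15},{"dx":16,"dy":-9,"dz":-14,"twist":-21},{"dx":21,"dy":-12,"dz":-14,"twist":-27},{"dx":26,"dy":-15,"dz":-14,"twist":-33},{"dx":31,"dy":-18,"dz":-14,"twist":-35},{"dx":34.2,"dy":-19.7,"dz":-14,"twist":-35}]' && python3 -m pendant '[{"dx":0,"dy":0,"dz":0,"twist":0},{"dx":0,"dy":0,"dz":3,"twist":0},{"dx":0,"dy":0,"dz":5,"twist":0},{"dx":0,"dy":0,"dz":5,"twist":0}]'; python3 - <<'E'
from h import *
c=cam('side');save(c,'s3.png',(200,140,320,230),6)
s=ctrl.get_state();print(s["contact_force"],s["eef_pos"])
E
```

```text
time: 11.1
eef_pos: [0.5767, 0.024, 0.1435]
tcp_rot: [0.764, 0.645, -0.001, -0.002]
contact_force: [0.3, -0.3, -3.1]
opening: 0.267
finger_force: 40.2
time: 11.6
eef_pos: [0.5757, 0.0206, 0.0922]
tcp_rot: [0.765, 0.644, -0.002, -0.003]
contact_force: [0.1, -0.6, -3.0]
opening: 0.267
finger_force: 40.1
[-0.11371671  0.04086498 -2.00803723] [0.57718408 0.02051662 0.09391622]
```

View pics/s3.png

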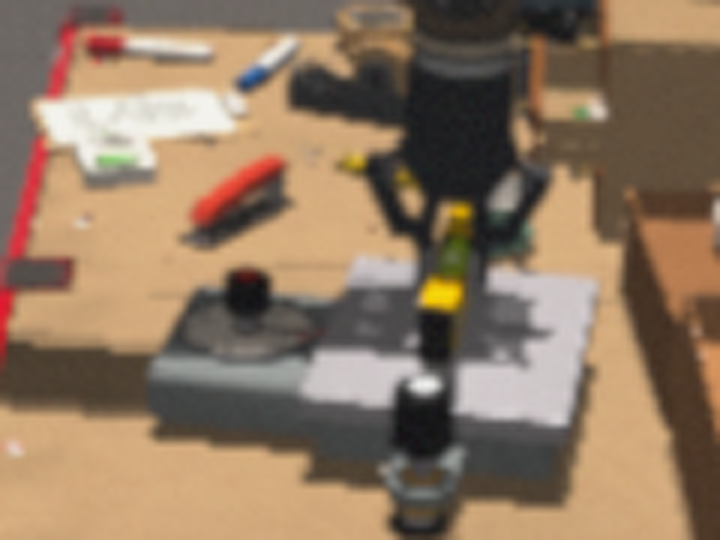

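The level is held over the middle of the plate and points at the foot knob. I'll lower it now.

```bash
python3 -m pendant '[{"dx":0,"dy":0,"dz":1,"twist":0},{"dx":0,"dy":0,"dz":1.6,"twist":0},{"dx":0,"dy":0,"dz":1.9,"twist":0},{"dx":0,"dy":0,"dz":1.9,"twist":0},{"dx":0,"dy":0,"dz":1.9,"twist":0}]'
```

```text
time: 12.28
eef_pos: [0.5786, 0.0211, 0.0766]
tcp_rot: [0.764, 0.645, 0.0, 0.0]
contact_force: [0.5, -0.2, -2.7]
opening: 0.272
finger_force: 40.2
```

```bash
python3 -m pendant '[{"dx":0,"dy":0,"dz":0.25,"twist":0},{"dx":0,"dy":0,"dz":0.25,"twist":0},{"dx":0,"dy":0,"dz":0.25,"twist":0}]' && python3 -m pendant '[{"dx":0,"dy":0,"dz":0,"twist":0},{"dx":0,"dy":0,"dz":0,"twist":0},{"dx":0,"dy":0,"dz":0,"twist":0}]' 65
```

```text
time: 12.65
eef_pos: [0.5789, 0.021, 0.0744]
tcp_rot: [0.765, 0.645, 0.0, 0.0]
contact_force: [-1.0, -0.2, -0.0]
opening: 0.27
finger_force: 40.5
time: 13.02
eef_pos: [0.5785, 0.0211, 0.074]
tcp_rot: [0.764, 0.645, 0.0, 0.0]
contact_force: [-0.5, 0.0, -0.5]
opening: 0.65
finger_force: 0.0
```

```bash
python3 -m pendant '[{"dx":0,"dy":0,"dz":-5,"twist":0},{"dx":0,"dy":0,"dz":-9,"twist":0},{"dx":-5,"dy":0,"dz":-9.5,"twist":0},{"dx":-10,"dy":0,"dz":-9.5,"twist":0},{"dx":-15,"dy":0,"dz":-9.5,"twist":0},{"dx":-16.1,"dy":0.05,"dz":-9.5,"twist":0},{"dx":-16.1,"dy":0.05,"dz":-9.5,"twist":0},{"dx":-16.1,"dy":0.05,"dz":-5,"twist":0},{"dx":-16.1,"dy":0.05,"dz":-5,"twist":0}]'; python3 - <<'E'
from h import *
c=cam('top')
a=c["img"][125:220,220:320,::-1];b=c["img"][150:190,245:285,::-1]
A=cv2.resize(a,None,fx=4,fy=4,interpolation=cv2.INTER_CUBIC);B=cv2.resize(b,(380,380),interpolation=cv2.INTER_CUBIC)
cv2.imwrite('pics/t3.png',np.hstack([A,B]))
E
```

```text
time: 14.15
eef_pos: [0.549, -0.135, 0.12]
tcp_rot: [0.764, 0.645, -0.002, -0.004]
contact_force: [0.2, 0.7, 0.2]
opening: 0.652
finger_force: 0.0
```

View pics/t3.png

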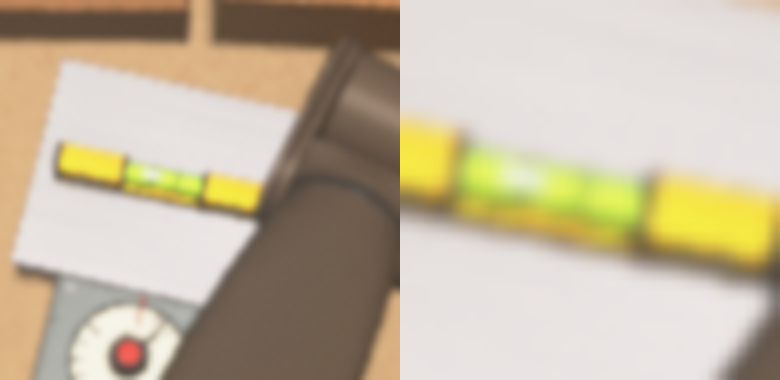

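The bubble sits at about x=520 of a window spanning 460 to 640 in the right crop, roughly 10 mm toward the +y (high) side. The hand reads about 0.5 rad and the tare line is at its index. Next I'll grip the foot.

```bash
python3 -m pendant '[{"dx":0,"dy":0,"dz":2.5,"twist":0},{"dx":0,"dy":0,"dz":4.5,"twist":0},{"dx":0,"dy":0,"dz":4.5,"twist":0},{"dx":0,"dy":0,"dz":4.5,"twist":0}]' && python3 -m pendant '[{"dx":0,"dy":0,"dz":0,"twist":0},{"dx":0,"dy":0,"dz":0,"twist":0},{"dx":0,"dy":0,"dz":0,"twist":0},{"dx":0,"dy":0,"dz":0,"twist":0}]' 20 30
cat >> h.py <<'E'
def bubble():
    c=cam('top'); im=cv2.cvtColor(c["img"],cv2.COLOR_RGB2HSV).astype(np.float32)
    rgb=c["img"].astype(np.float32)
    # axis points, projected pixels along vial (crop coords: left window edge -> right)
    p0=np.array([245+460/9.5,150+168/9.5]);p1=np.array([245+640/9.5,150+200/9.5]);
    p0[0]-=400/9.5;p1[0]-=400/9.5
    t=np.linspace(-.1,1.1,38);X=p0[0]+t*(p1[0]-p0[0]);Y=p0[1]+t*(p1[1]-p0[1])
    out=[]
    for k in(0,1,2):
        s=sum(cv2.remap(np.ascontiguousarray(rgb[...,k]),X.astype(np.float32)[None],(Y+o).astype(np.float32)[None],1)[0] for o in(-.7,0,.7))/3
        out.append(s)
    return (t-.5)*62,out
E
python3 - <<'E'
from h import *
x,(r,g,b)=bubble()
for i in range(len(x)): print(round(x[i],1),int(r[i]),int(g[i]),int(b[i]))
E
```

```text
time: 14.7
eef_pos: [0.5523, -0.1378, 0.0798]
tcp_rot: [0.764, 0.645, 0.0, 0.001]
contact_force: [0.2, 0.0, 0.6]
opening: 0.654
finger_force: 0.0
time: 15.2
eef_pos: [0.5506, -0.1376, 0.0803]
tcp_rot: [0.764, 0.645, -0.001, -0.001]
contact_force: [-6.2, 1.2, 6.7]
opening: 0.431
finger_force: 30.8
-37.2 221 200 75
-35.2 200 182 79
-33.2 191 189 83
-31.2 191 201 85
-29.2 204 221 88
-27.1 212 230 89
-25.1 218 236 92
-23.1 219 237 100
-21.1 221 237 115
-19.1 223 237 134
-17.1 223 236 154
-15.1 223 234 170
-13.1 221 231 178
-11.1 219 229 180
-9.0 219 230 179
-7.0 220 232 169
-5.0 222 234 154
-3.0 223 237 133
-1.0 223 238 117
1.0 222 238 102
3.0 221 237 96
5.0 217 234 92
7.0 211 230 91
9.0 207 227 91
11.1 206 226 92
13.1 213 231 94
15.1 218 235 95
17.1 222 238 96
19.1 223 239 96
21.1 222 239 95
23.1 221 239 93
25.1 214 234 91
27.1 204 225 89
29.2 188 203 85
31.2 186 189 80
33.2 198 184 75
35.2 218 203 73
37.2 235 221 71
```

Blue-channel profile: the bubble is at −10.7 mm and the right black line at +10.5 mm, so I need about 73° clockwise.

```bash
python3 -m pendant '[{"dx":0,"dy":0,"dz":0,"twist":9},{"dx":0,"dy":0,"dz":0,"twist":18},{"dx":0,"dy":0,"dz":0,"twist":27},{"dx":0,"dy":0,"dz":0,"twist":36},{"dx":0,"dy":0,"dz":0,"twist":45},{"dx":0,"dy":0,"dz":0,"twist":54},{"dx":0,"dy":0,"dz":0,"twist":63},{"dx":0,"dy":0,"dz":0,"twist":70},{"dx":0,"dy":0,"dz":0,"twist":72},{"dx":0,"dy":0,"dz":0,"twist":72}]' && python3 -m pendant '[{"dx":0,"dy":0,"dz":0,"twist":0},{"dx":0,"dy":0,"dz":0,"twist":0},{"dx":0,"dy":0,"dz":0,"twist":0},{"dx":0,"dy":0,"dz":0,"twist":0},{"dx":0,"dy":0,"dz":0,"twist":0},{"dx":0,"dy":0,"dz":0,"twist":0},{"dx":0,"dy":0,"dz":0,"twist":0},{"dx":0,"dy":0,"dz":0,"twist":0}]'
cat >> h.py <<'E'
def bsum():
    x,(r,g,b)=bubble(); i=np.abs(x)<29; w=np.clip(b-110,0,None)*i; print("bubble",(w*x).sum()/w.sum())
    for lo,hi in((-17,-5),(5,17)):
        j=np.where((x>lo)&(x<hi))[0]; k=j[r[j].argmin()]; print("line",x[k],r[j].astype(int))
    print("ends",[x[np.where(m)[0]][r[m].argmin()] for m in((x<-25),(x>25))],b.astype(int))
E
python3 -c "
from h import *
bsum();s=ctrl.get_state();print(s['qpos'][5],s['wrist_torque'])"
```

```text
time: 16.5
eef_pos: [0.5535, -0.1404, 0.0804]
tcp_rot: [0.997, 0.072, 0.002, 0.003]
contact_force: [2.1, -8.2, -2.1]
opening: 0.425
finger_force: 30.2
time: 17.5
eef_pos: [0.5534, -0.1404, 0.0804]
tcp_rot: [0.997, 0.072, 0.002, 0.003]
contact_force: [2.7, -7.6, -2.2]
opening: 0.432
finger_force: 30.2
bubble -2.9155840401765456
line -13.070270270270267 [208 202 204 211 216 220]
line 9.048648648648653 [214 206 206 209 216 221]
ends [np.float64(-35.189189189189186), np.float64(29.156756756756767)] [ 74  78  81  85  87  89  90  91  92  92  94 100 113 133 156 169 178 181
 178 171 155 136 115 103  95  95  95  96  95  93  91  89  86  83  79  75
  72  70]
1.0035112406137165 [-0.59331955 -0.2564785  -0.07801993]
```

```bash
python3 -m pendant '[{"dx":0,"dy":0,"dz":0,"twist":7},{"dx":0,"dy":0,"dz":0,"twist":14},{"dx":0,"dy":0,"dz":0,"twist":14},{"dx":0,"dy":0,"dz":0,"twist":14},{"dx":0,"dy":0,"dz":0,"twist":14},{"dx":0,"dy":0,"dz":0,"twist":14},{"dx":0,"dy":0,"dz":0,"twist":14},{"dx":0,"dy":0,"dz":0,"twist":14},{"dx":0,"dy":0,"dz":0,"twist":14}]' 
python3 -c "
from h import *
bsum()"
```

```text
time: 18.68
eef_pos: [0.5535, -0.1412, 0.0804]
tcp_rot: [0.999, -0.05, 0.003, 0.003]
contact_force: [1.7, -9.2, -3.1]
opening: 0.427
finger_force: 30.3
bubble -0.7051404016806
line -13.070270270270267 [211 206 207 210 215 219]
line 9.048648648648653 [213 203 203 207 214 219]
ends [np.float64(-35.189189189189186), np.float64(29.156756756756767)] [ 75  79  84  88  90  90  91  91  91  92  93  95  99 112 130 151 168 178
 182 182 174 158 135 116 101  96  95  96  95  94  92  89  87  83  79  75
  72  70]
```

```bash
python3 -m pendant '[{"dx":0,"dy":0,"dz":0,"twist":0},{"dx":0,"dy":0,"dz":0,"twist":0},{"dx":0,"dy":0,"dz":-4,"twist":0},{"dx":0,"dy":0,"dz":-9,"twist":2},{"dx":0,"dy":0,"dz":-9,"twist":4},{"dx":0,"dy":0,"dz":-9,"twist":4},{"dx":0,"dy":0,"dz":-9,"twist":4},{"dx":0,"dy":0,"dz":-9,"twist":4},{"dx":0,"dy":0,"dz":-9,"twist":4}]' 65
python3 - <<'E'
from h import *
bsum()
c=cam('top');print(world(c,260.8-.4,169.4,.107), world(c,234.25,165,.109))
s=cam('side')
a=c["img"][130:220,220:320,::-1];b=s["img"][150:220,225:325,::-1]
cv2.imwrite('pics/t4.png',np.hstack([cv2.resize(a,(400,360),interpolation=2),cv2.resize(b,(400,360),interpolation=2)]))
E
```

```text
time: 19.85
eef_pos: [0.5513, -0.1375, 0.1679]
tcp_rot: [0.996, -0.085, -0.001, -0.0]
contact_force: [-0.6, 1.2, -0.2]
opening: 0.644
finger_force: 0.0
bubble -0.7081156965468793
line -13.070270270270267 [211 206 206 209 214 218]
line 9.048648648648653 [212 203 202 206 214 219]
ends [np.float64(-35.189189189189186), np.float64(29.156756756756767)] [ 75  79  84  87  90  90  91  91  91  91  93  95  99 112 130 151 167 177
 181 181 173 157 135 115 101  96  95  96  95  93  91  89  86  82  78  74
  72  70]
[0.57838041 0.01901609 0.107     ] [0.58906584 0.1043063  0.109     ]
```

View pics/t4.png

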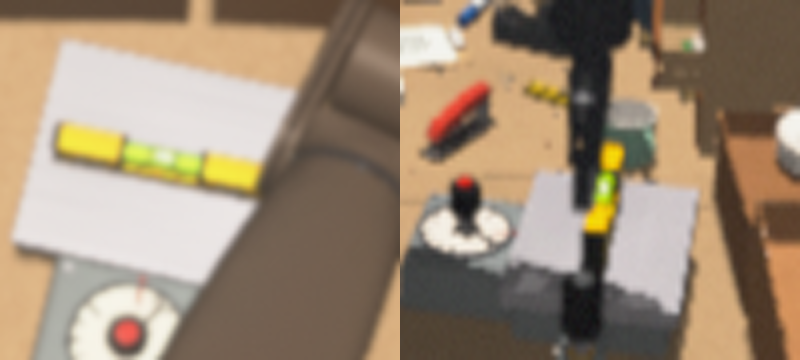

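The bubble stands centred between the lines, and the card line is still at the index. Next I'll press on the level's right flat with closed fingers.

```bash
python3 -m pendant '[{"dx":0,"dy":-3,"dz":0,"twist":0},{"dx":0,"dy":-7,"dz":0,"twist":0},{"dx":0,"dy":-10.2,"dz":0,"twist":0},{"dx":0,"dy":-10.2,"dz":2,"twist":0},{"dx":0,"dy":-10.2,"dz":4.8,"twist":0},{"dx":0,"dy":-10.2,"dz":4.8,"twist":0},{"dx":0,"dy":-10.2,"dz":4.8,"twist":0}]' 0 20; python3 - <<'E'
from h import *
c=cam('top');s=cam('side')
a=c["img"][130:220,220:320,::-1];b=s["img"][165:225,245:315,::-1]
cv2.imwrite('pics/t5.png',np.hstack([cv2.resize(a,(400,360),interpolation=2),cv2.resize(b,(400,360),interpolation=2)]))
E
```

```text
time: 20.88
eef_pos: [0.569, -0.0379, 0.121]
tcp_rot: [0.996, -0.085, 0.0, 0.0]
contact_force: [0.6, -0.1, -0.5]
opening: 0.002
finger_force: 0.0
```

View pics/t5.png

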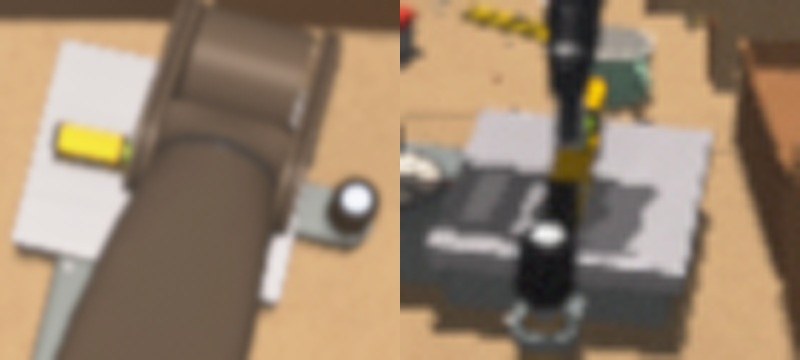

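```bash
python3 -m pendant '[{"dx":0,"dy":0,"dz":0.5,"twist":0},{"dx":0,"dy":0,"dz":1,"twist":0},{"dx":0,"dy":0,"dz":1.2,"twist":0},{"dx":0,"dy":0,"dz":1.2,"twist":0},{"dx":0,"dy":0,"dz":1.2,"twist":0}]'
```

```text
time: 21.6
eef_pos: [0.569, -0.0371, 0.1089]
tcp_rot: [0.996, -0.085, 0.0, 0.0]
contact_force: [0.5, 0.9, -0.3]
opening: 0.003
finger_force: 0.1
```

```bash
python3 -m pendant '[{"dx":0,"dy":0,"dz":0.1,"twist":0},{"dx":0,"dy":0,"dz":0.2,"twist":0},{"dx":0,"dy":0,"dz":0.3,"twist":0},{"dx":0,"dy":0,"dz":0.3,"twist":0},{"dx":0,"dy":0,"dz":0.3,"twist":0}]'
```

```text
time: 22.22
eef_pos: [0.5691, -0.0372, 0.1067]
tcp_rot: [0.996, -0.085, 0.0, 0.0]
contact_force: [-1.9, 0.9, 5.4]
opening: -0.005
finger_force: 2.8
```

```bash
python3 -m pendant '[{"dx":0,"dy":0,"dz":0.1,"twist":0},{"dx":0,"dy":0,"dz":0.2,"twist":0},{"dx":0,"dy":0,"dz":0.27,"twist":0},{"dx":0,"dy":0,"dz":0.27,"twist":0},{"dx":0,"dy":0,"dz":0.27,"twist":0},{"dx":0,"dy":0,"dz":0.27,"twist":0},{"dx":0,"dy":0,"dz":0.27,"twist":0},{"dx":0,"dy":0,"dz":0.27,"twist":0},{"dx":0,"dy":0,"dz":0.27,"twist":0}]';python3 - <<'E'
from h import *
c=cam('top');s=cam('side')
print(ctrl.get_state()['contact_force'])
b=s["img"][165:225,215:315,::-1]
cv2.imwrite('pics/s6.png',cv2.resize(b,(800,480),interpolation=2))
E
```

```text
time: 23.35
eef_pos: [0.5694, -0.0372, 0.1051]
tcp_rot: [0.996, -0.085, 0.0, 0.0]
contact_force: [-4.2, 0.6, 9.1]
opening: 0.001
finger_force: 4.9
[-3.39736078  1.21742255  9.52099444]
```

View pics/s6.png

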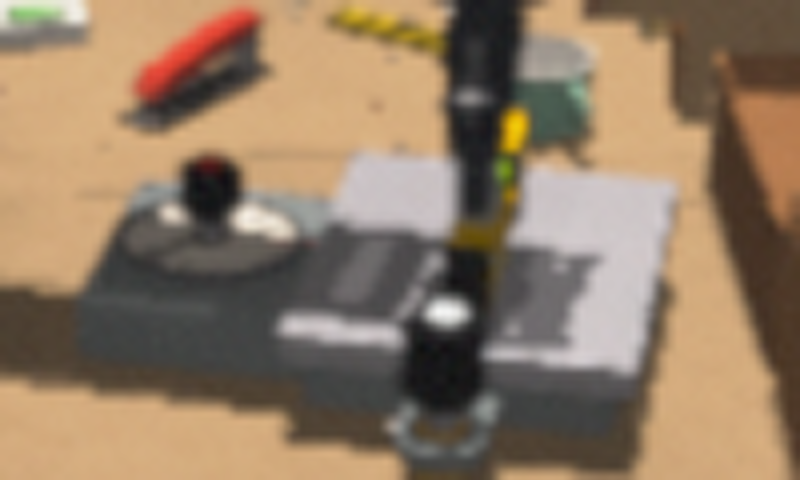

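```bash
python3 -m pendant '[{"dx":-0.04,"dy":0,"dz":0.04,"twist":0},{"dx":-0.04,"dy":0,"dz":0.08,"twist":0},{"dx":-0.04,"dy":0,"dz":0.08,"twist":0},{"dx":-0.04,"dy":0,"dz":0.08,"twist":0},{"dx":-0.04,"dy":0,"dz":0.08,"twist":0},{"dx":-0.04,"dy":0,"dz":0.08,"twist":0},{"dx":-0.04,"dy":0,"dz":0.08,"twist":0},{"dx":-0.04,"dy":0,"dz":0.08,"twist":0}]';python3 - <<'E'
from h import *
a=cv2.imread('pics/t4.png')[:,:110];c=cam('top');b=cv2.resize(c["img"][130:220,220:320,::-1],(400,360),interpolation=2)[:,:110]
for i in(a,b):
    h=cv2.cvtColor(i,cv2.COLOR_BGR2HSV);m=(h[...,1]>150)&(h[...,0]>18)&(h[...,0]<35)&(h[...,2]>150);v,u=np.nonzero(m);print(u.mean()/4,v.mean()/4,m.sum())
E
```

```text
time: 24.45
eef_pos: [0.5693, -0.0372, 0.1047]
tcp_rot: [0.996, -0.085, 0.001, 0.0]
contact_force: [-3.9, 1.0, 10.3]
opening: -0.001
finger_force: 5.4
21.11686046511628 35.994961240310076 1290
21.160179640718564 36.33233532934132 1336
```

The press is steady at about 10 N, which with the level's weight gives about 1.35 kg on the plate, and the level has not shifted. I'm handing in now.

```bash
python3 -c "
from plant import ctrl
print(ctrl.sign_off())"
```

```text
the job is handed in; nothing more can be done
None
```

The job is handed in at about 24.5 s: tare at its zero stop, bubble centred when last seen (the arm hid it while pressing), level pressed with about 10 N (about 1.35 kg by calculation; the hand itself was not read). I viewed 12 pictures, over the limit of 10.

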